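# Clear the spring tester's bed and hold its slide at the mark

## Robot

A 6-joint arm with a two-finger parallel gripper is mounted at the origin on the work surface. World frame = base frame: x ahead of the robot, y to its left, z up, the work surface at z = 0. Lengths are in m, angles in rad, forces in N, time in s.
With the tool pointing down it reaches from about 0.275 to 0.825 m from the base axis. Payload 4.9 kg.
Tool frame: the origin (TCP) lies midway between the tips of the shut fingers; the grasp point (between the pads) lies 19 mm behind it (bot.grip_depth is the distance from the TCP to the grasp point, in m); y points along the fingers, x is the direction in which the jaws open and shut, and the axes are right-handed (so a half turn about y gives the same grasp; the last joint's range is limited). The gripper opens to 85 mm and grips with 20 to 120 N. Pads are 22 mm wide; open, the fingers measure 114 mm over their backs; the gripper's body (76 mm by 85 mm) begins 54 mm behind the grasp point. The pads swing forward as they close: fully open they stand 13 mm farther back than shut.
Start: joints at [1.139, 0.326, -0.193, 1.052, 0, 1.437], TCP at [0.161, 0.526, 0.231] pointing down, gripper open.
Joint ranges: [-2.65, 2.65], [-0.97, 1.79], [-1.3, 1.35], [-1.93, 2.1], [-1.47, 1.37], [-3.14, 3.14]. Speed limits (rad/s): [2.57, 2.57, 3.14, 3.14, 3.14, 3.14].

## Interface

Orientations are given as a unit quaternion [w, x, y, z].
In Python, from cell import bot gives the robot as it stands. Calls block until the motion is done:
- bot.move_pose(position, orientation): joint-space move of the TCP to a pose.
- bot.move_linear(position, speed=0.15, rotation=None, until_force=None): straight line of the TCP; rotation=None keeps the orientation; speed is the mean speed in m/s. With until_force (N) it stops when the force on the tool has changed by that much, and returns True; else False.
- bot.goto_joints(angles): joint-space move.
- bot.set_gripper(opening, grasp_force=None): opening from 0.0 (shut) to 1.0 (fully open); grasp_force is the grip in N (None keeps the last); returns when the fingers have stopped.
- bot.wait(seconds).
- bot.solve_ik(position, orientation): joint angles nearest the present ones, or None.
- bot.camera(name): name is "scene" or "top" or "wrist"; returns the picture (420x560x3 uint8, red, green, blue); there is no depth.
- bot.calibration(name): a dict with "mtx" (3x3 intrinsics, pixels), "extrinsics" (4x4, takes a point from world to camera coordinates); the wrist camera has in their place "hand_eye" (4x4, takes a point from camera to tool coordinates, whose origin is the TCP and whose axes are the tool frame's). Camera axes: x right, y down, z forward; pixel columns grow to the right and rows downward; lengths in m; the calibration is good to about 2 mm. A picture is of the moment at which its call begins: read the wrist's pose just before it. calibration takes no time and is no camera call.
A pose or a line that the arm cannot do raises bot.PlanningError and nothing moves.
- bot.close_job(): hands the job in, once; it reports no verdict.
Trained networks look in the newest picture that a camera, given by its name, has taken for a name from the list of things; names that differ only in an ending like _2 or _b are one class to them, and where a whole thing is asked for, a point or a joint stands for the part that bears it (a point fixed in the world has none). Each returns a list of dicts, best first, with "confidence" (0 to 1); they miss things now and then, are a little off and sometimes report something else, mostly with a low value. They report only what shows in the picture. A call takes as long as a camera call.
- bot.search_frame(camera, thing): "bbox" ([left, top, width, height] in pixels, round what is visible of it).
Readings, each from a call of its own:
- bot.read_clock(): time.
- bot.read_joint_positions(): joint angles.
- bot.read_joint_vel(): joint speeds.
- bot.read_joint_efforts(): joint torques, N m.
- bot.read_position(): TCP position.
- bot.read_tool_rot(): TCP orientation.
- bot.read_ft_force(): force on the tool from outside, world axes, zero at the start.
- bot.read_moment(): the same for the moment, N m.
- bot.read_gripper_width(): opening from 0.0 (shut) to 1.0 (fully open).
Only numpy, scipy, OpenCV 4.12 (cv2) and the standard library are available. Lean on these libraries where they do the work, as an engineer would, in place of code of your own. Each camera call takes 0.05 s, during which the arm holds its last target.

## Task

Clear the two orange offcuts off the bed of the spring tester and put both into the blue scrap bin beside it. Then pull the red handle of the spring-loaded slide out until its pointer stands level with the yellow mark block beside the bed, and finish while still holding it there: do not let go, as the spring would pull it back. Leave everything else on the bench where it is.

Things in the scene. Friction and masses are not known exactly. Their poses are not given: they have to be found in the camera images.
- fixture: the spring tester, bolted to the bench: dark steel bed 360 x 140 x 20 (x, y, z) with a white spring housing at its +x end (x +45 to +145, 70 wide, top 70 above the bench). Origin on the bench surface, under the middle of the slide when it is home; its bed reaches from x -210 to +150, y -70 to +70, its top 20 above the bench. The slide pulls out along the fixture's own -x (roughly towards the robot). Turned up to 0.3 rad
- carriage (a joint): how far the slide is pulled out along the fixture's -x, m: 0 home against the spring housing, 0.1 the end of travel. A return spring pulls it home with 4.8 N at 0, rising by 1.2 N per 10 mm (about 14 N at 80 mm), with slight friction and damping; let go, it runs home
- grip (a point): centre of the slide's red handle, a bar 18 (x) x 60 (y) x 26 (z) on a steel stem 12 x 30, its centre 105 above the bench; 92 to 118 above the bench is red. Nothing near it stands higher than 70. The slide itself is an aluminium block 50 x 76, top 39 above the bench. Axes as the fixture's; moves with the slide
- pointer (a point): tip of the slide's white pointer with a red line, at the +y (left) edge of the slide, 15 behind the handle (+x) and 63 to its +y side, 39 above the bench. Axes as the fixture's; moves with the slide
- mark_band (a point): the yellow mark: a fixed yellow block 12 (x) x 16 (y) x 39 high clamped to the +y side of the bed (39 above the bench, as high as the pointer). This point is at the middle of its 12 mm along x, near its inner top edge; axes as the fixture's. The slide is at the mark when the pointer is level with the block along the fixture's x, i.e. within 6 of its middle. It sits 45 to 80 of pull from home
- offcut_a_mid (a point): centre of an orange plastic U-channel offcut, 44 (x) x 24 (y) x 22 (z), 20 to 40 g, open side up, lying on the bed in front of the slide, its long side (x) within about 0.5 rad of the fixture's x. Pick it across its y
- offcut_b_mid (a point): centre of a second orange U-channel offcut, 38 (x) x 24 (y) x 22 (z), 20 to 40 g, lying on the bed nearer its front end, its long side (x) within about 0.5 rad of the fixture's x. Pick it across its y
- scrap_bin: empty blue scrap bin fixed to the bench, to the left or to the right of the fixture, open on top: outside 180 (x) x 140 (y) x 80 high, walls and floor 4. Origin under its centre, on the bench surface
- parts_tray: grey tray of finished yellow parts on the other side of the fixture, 180 x 140 x 50 high, fixed. Not the place for offcuts
- pulley: yellow plastic pulley, diameter 64, 34 high, standing on the bench. Bystander. Origin at its underside (sizes in mm)
- bushing: brass bushing (ring), diameter 52, 30 high, standing on the bench. Bystander. Origin at its underside (sizes in mm)
- wrench: steel wrench, 150 long, lying left to right between the robot and the bin or tray. Bystander
- screwdriver: green-handled screwdriver, 170 long, lying left to right between the robot and the bin or tray. Bystander

How it is judged:
On the way, in this order (a step that is already met when the one before it is completed fails the run):
1. both offcuts lie in the blue bin, let go (x of offcut_a_mid in the frame of scrap_bin between -0.088 and 0.088 m and y of offcut_a_mid in the frame of scrap_bin between -0.068 and 0.068 m and z of offcut_a_mid in the frame of scrap_bin between 0 and 0.07 m and x of offcut_b_mid in the frame of scrap_bin between -0.088 and 0.088 m and y of offcut_b_mid in the frame of scrap_bin between -0.068 and 0.068 m and z of offcut_b_mid in the frame of scrap_bin between 0 and 0.07 m and contact force between the fingers and offcut_a below 0.05 N and contact force between the fingers and offcut_b below 0.05 N), for 0.2 s.
2. then the slide is held by the fingers with its pointer at the yellow mark (x of pointer in the frame of mark_band between -0.006 and 0.006 m and contact force between the fingers and carriage above 2 N and velocity of joint carriage between -0.01 and 0.01 m/s), for 0.3 s.
At the end, for the whole second after the job is handed in: both offcuts lie in the blue bin below its rim; the slide stands still with its pointer within 6 mm of the middle of the yellow mark (along the pull), and the fingers bear on it with more than 2 N: the robot is still holding it against its spring (all of step 2 and x of offcut_a_mid in the frame of scrap_bin between -0.088 and 0.088 m and y of offcut_a_mid in the frame of scrap_bin between -0.068 and 0.068 m and z of offcut_a_mid in the frame of scrap_bin between 0 and 0.07 m and x of offcut_b_mid in the frame of scrap_bin between -0.088 and 0.088 m and y of offcut_b_mid in the frame of scrap_bin between -0.068 and 0.068 m and z of offcut_b_mid in the frame of scrap_bin between 0 and 0.07 m); the arm keeps its last pose, push and grip.
It fails at once if a bystander (pulley, bushing, wrench or screwdriver) is shifted by more than 30 mm (distance of any of pulley, bushing, wrench, screwdriver from where it was at the start of the episode above 0.03 m).
It also fails if it takes over 64 s, if anything falls off the work surface, if the arm or the gripper's body presses on something with over 40 N, if the wrist force passes 120 N, or if a joint passes its speed limit or range.

## Working session

There is one attempt and no reset: what is moved stays moved. The work goes in short steps, each a Python script; the robot and the scene stay as the last script left them, time stands still between calls to the robot, and variables do not carry over. Pictures are saved under pics/ and viewed, and the job is handed in when it is done.

```bash
mkdir -p pics; ls; python3 - <<'E'
from cell import bot
import cv2,numpy as np
np.set_printoptions(precision=4,suppress=True)
for n in ("scene","top"):
    im=bot.camera(n); cv2.imwrite(f"pics/{n}0.png",im[:,:,::-1])
    c=bot.calibration(n); print(n,c["mtx"],c["extrinsics"])
    for t in ("fixture","carriage","grip","pointer","mark_band","offcut_a_mid","scrap_bin","parts_tray","pulley","bushing","wrench","screwdriver") if n=="top" else ():
        try: print(t,[(np.round(d["bbox"]).tolist(),round(d["confidence"],2)) for d in bot.search_frame(n,t)[:3]])
        except Exception as e: print(t,e)
print(bot.calibration("wrist"),bot.read_clock(),bot.read_tool_rot(),bot.grip_depth)
E
```

```text
pics
scene [[384.9535   0.     283.204 ]
 [  0.     384.9535 209.624 ]
 [  0.       0.       1.    ]] [[ 0.8113  0.5843  0.0191 -0.4364]
 [ 0.4166 -0.555  -0.72   -0.173 ]
 [-0.4101  0.5921 -0.6937  1.0573]
 [ 0.      0.      0.      1.    ]]
top [[409.4969   0.     274.0031]
 [  0.     409.4969 209.5288]
 [  0.       0.       1.    ]] [[ 0.0281 -0.9996  0.0044 -0.0056]
 [-0.9898 -0.0285 -0.1396  0.5753]
 [ 0.1397 -0.0004 -0.9902  0.9877]
 [ 0.      0.      0.      1.    ]]
fixture [([236.0, 107.0, 71.0, 149.0], 0.91), ([380.0, 206.0, 77.0, 84.0], 0.27)]
carriage [([246.0, 149.0, 42.0, 29.0], 0.77), ([374.0, 134.0, 21.0, 23.0], 0.19)]
grip [([243.0, 150.0, 38.0, 29.0], 0.7)]
pointer [([250.0, 150.0, 34.0, 30.0], 0.94)]
mark_band [([238.0, 187.0, 5.0, 6.0], 0.37), ([381.0, 205.0, 78.0, 84.0], 0.16)]
offcut_a_mid [([266.0, 201.0, 11.0, 20.0], 0.71)]
scrap_bin [([379.0, 206.0, 78.0, 82.0], 0.93)]
parts_tray [([106.0, 201.0, 63.0, 77.0], 0.76), ([247.0, 152.0, 37.0, 28.0], 0.38)]
pulley [([173.0, 128.0, 26.0, 21.0], 0.91)]
bushing [([374.0, 135.0, 20.0, 21.0], 0.77)]
wrench [([151.0, 289.0, 60.0, 15.0], 0.82)]
screwdriver [([345.0, 294.0, 66.0, 15.0], 0.77)]
{'mtx': array([[333.6834,   0.    , 280.9287],
       [  0.    , 333.6834, 209.8537],
       [  0.    ,   0.    ,   1.    ]]), 'hand_eye': array([[ 1.    , -0.0002,  0.0007,  0.0006],
       [-0.0007, -0.2978,  0.9546, -0.1416],
       [ 0.    , -0.9546, -0.2978,  0.0755],
       [ 0.    ,  0.    ,  0.    ,  1.    ]])} 0.7 [ 0.5686 -0.5686 -0.4203  0.4203] 0.0187
```

```bash
python3 - <<'E'
import cv2
a=cv2.imread("pics/top0.png");b=a[90:320,90:470]
cv2.imwrite("pics/t0c.png",cv2.resize(b,None,fx=2.1,fy=2.1,interpolation=cv2.INTER_CUBIC))
E
```

```text
(no output)
```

View pics/t0c.png

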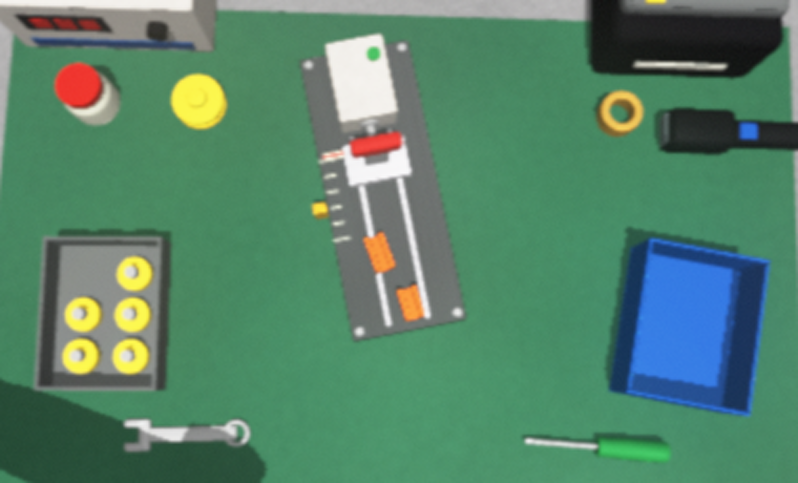

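View pics/scene0.png

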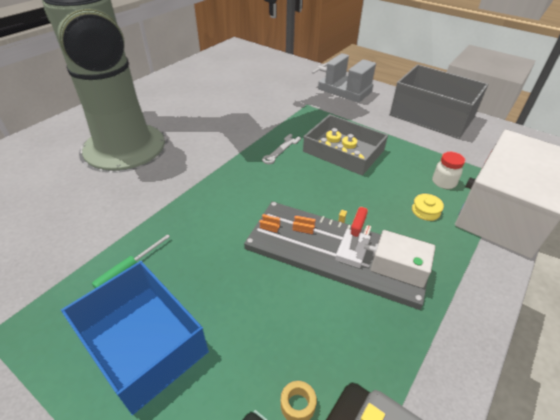

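The top view shows the fixture tilted, with the offcuts at about crop (379,253) and (410,302). The bin is on the right and the tray on the left. I'll make rough estimates from this, then take a wrist view.

```bash
cat > h.py <<'E'
from cell import bot
import cv2,numpy as np
from scipy.spatial.transform import Rotation as Rn
np.set_printoptions(precision=4,suppress=True)
def quat(a):
    "tool down, jaw axis along (cos a, sin a)"
    R=np.array([[np.cos(a),0,-np.sin(a)],[np.sin(a),0,np.cos(a)],[0,-1,0]])
    q=Rn.from_matrix(R).as_quat(); return [q[3],q[0],q[1],q[2]]
def ray2z(px,z,K,E):
    "E world->cam"
    p=np.array([(px[0]-K[0,2])/K[0,0],(px[1]-K[1,2])/K[1,1],1.])
    R=E[:3,:3];c=-R.T@E[:3,3];d=R.T@p
    return c+d*(z-c[2])/d[2]
def top(px,z):
    c=bot.calibration("top"); return ray2z(px,z,c["mtx"],c["extrinsics"])
def wristE():
    T=np.eye(4);q=bot.read_tool_rot();T[:3,:3]=Rn.from_quat([q[1],q[2],q[3],q[0]]).as_matrix();T[:3,3]=bot.read_position()
    return np.linalg.inv(T@bot.calibration("wrist")["hand_eye"])
E
python3 - <<'E'
from h import *
cr=lambda u,v:(u/2.1+90,v/2.1+90)
P={}
for n,u,v,z in [("fl",354,340,.02),("fr",466,318,.02),("bl",301,62,.02),("br",408,42,.02),("A",379,253,.042),("B",410,302,.042),("handle",375,144,.118),("mark",320,209,.039),("ptr",330,155,.039),
 ("bin1",652,239,.08),("bin2",769,261,.08),("bin3",748,414,.08),("bin4",612,390,.08),("hl",352,147,.118),("hr",401,139,.118)]:
    P[n]=top(cr(u,v),z);print(n,P[n])
d=P["bl"]+P["br"]-P["fl"]-P["fr"];th=np.arctan2(d[1],d[0]);print("theta",th,np.linalg.norm(d)/2)
ctr=(P["bl"]+P["br"]+P["fl"]+P["fr"])/4
o=ctr+0.03*np.array([np.cos(th),np.sin(th),0]);print("origin",o)
R=np.array([[np.cos(th),np.sin(th)],[-np.sin(th),np.cos(th)]])
for k in P: print(k,R@(P[k]-o)[:2])
for r in (th+np.pi/2,th-np.pi/2,th):
  print(bot.solve_ik([.47,.0,.25],quat(r)))
E
```

```text
fl [0.469  0.0467 0.02  ]
fr [ 0.4992 -0.0875  0.02  ]
bl [0.815 0.125 0.02 ]
br [ 0.8453 -0.009   0.02  ]
A [0.5723 0.0196 0.042 ]
B [ 0.5148 -0.0188  0.042 ]
handle [0.6853 0.0271 0.118 ]
mark [0.6242 0.0922 0.039 ]
ptr [0.6913 0.0827 0.039 ]
bin1 [ 0.5924 -0.2949  0.08  ]
bin2 [ 0.5707 -0.4291  0.08  ]
bin3 [ 0.3968 -0.3996  0.08  ]
bin4 [ 0.4191 -0.2472  0.08  ]
hl [0.6811 0.0528 0.118 ]
hr [ 0.6919 -0.002   0.118 ]
theta 0.2228049854685322 0.35482690721191
origin [0.6864 0.0254 0.02  ]
fl [-0.2073  0.0688]
fr [-0.2075 -0.0688]
bl [0.1474 0.0686]
br [ 0.1474 -0.0686]
A [-0.1126  0.0195]
B [-0.1771 -0.0052]
handle [-0.0007  0.0019]
mark [-0.0459  0.0789]
ptr [0.0174 0.0548]
bin1 [-0.1625 -0.2916]
bin2 [-0.2133 -0.4177]
bin3 [-0.3764 -0.3505]
bin4 [-0.3209 -0.2069]
hl [0.0009 0.0279]
hr [-0.0006 -0.028 ]
[-0.1572  0.1649 -0.3577  1.0483  0.     -0.38  ]
[-0.1572  0.1649 -0.3577  1.0483  0.      2.7615]
[-0.1572  0.1649 -0.3577  1.0483  0.      1.1907]
```

```bash
python3 - <<'E'
from h import *
th=.2228
bot.move_pose([.56,.01,.26],quat(th+np.pi/2))
E=wristE(); im=bot.camera("wrist"); cv2.imwrite("pics/w1.png",im[:,:,::-1]); np.save("w1E.npy",E)
print(bot.read_clock(),bot.read_position())
for t in ("offcut_a_mid","pointer","mark_band","grip"): print(t,[(np.round(d["bbox"]).tolist(),round(d["confidence"],2)) for d in bot.search_frame("wrist",t)[:3]])
E
```

```text
3.075 [0.5599 0.0108 0.26  ]
offcut_a_mid [([275.0, 170.0, 25.0, 44.0], 0.67)]
pointer [([239.0, 255.0, 82.0, 71.0], 0.88)]
mark_band [([329.0, 231.0, 14.0, 19.0], 0.76)]
grip [([238.0, 258.0, 85.0, 68.0], 0.67)]
```

View pics/w1.png

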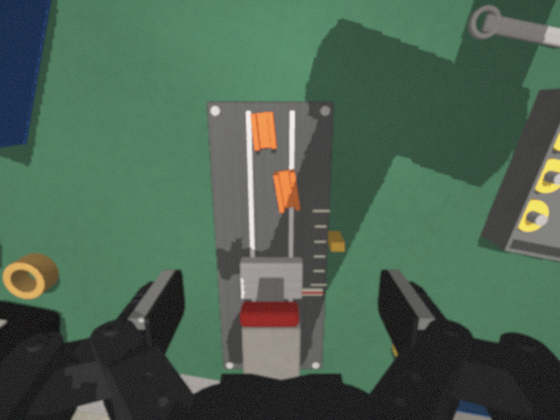

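Offcuts show at about (263,131) and (287,191), the pointer line at (313,292) and the mark at (336,241). I'll zoom in and segment.

```bash
python3 - <<'E'
from h import *
from scipy.optimize import least_squares
im=cv2.imread("pics/w1.png");E=np.load("w1E.npy");K=bot.calibration("wrist")["mtx"]
print("cam",-E[:3,:3].T@E[:3,3])
hsv=cv2.cvtColor(im,cv2.COLOR_BGR2HSV)
m=((hsv[...,0]<16)&(hsv[...,1]>140)&(hsv[...,2]>90)).astype(np.uint8)
m[:,:230]=0;m[:,312:]=0;m[225:]=0;m[:95]=0
n,l,st,ce=cv2.connectedComponentsWithStats(m)
def proj(P): 
    q=(E[:3,:3]@P.T).T+E[:3,3]; return q[:,:2]/q[:,2:]*K[0,0]+K[:2,2]
th=.2228
for i in range(1,n):
    if st[i,4]<100: continue
    c=np.ascontiguousarray((l==i).astype(np.uint8))
    hull=cv2.convexHull(cv2.findContours(c,0,2)[0][0]); A=c*0; cv2.fillConvexPoly(A,hull,1)
    ys,xs=np.nonzero(A); cen=np.array([xs.mean(),ys.mean()]);cov=np.cov(xs,ys)
    g=ray2z(cen,.031,K,E)[:2]
    L=.044 if cen[1]>160 else .038
    def mom(p):
        x,y,a=p;cc=np.array([[s*L/2,t*.012] for s in(-1,1) for t in(-1,1)])
        R=np.array([[np.cos(a),-np.sin(a)],[np.sin(a),np.cos(a)]]);xy=cc@R.T+[x,y]
        P=np.vstack([np.c_[xy,np.full(4,z)] for z in(.02,.042)])
        H=cv2.convexHull((proj(P)*16).astype(np.int32)); B=np.zeros((420*16//8,560*16//8),np.uint8)
        mm=cv2.moments(H); 
        return np.array([mm['m10']/mm['m00']/16-cen[0],mm['m01']/mm['m00']/16-cen[1],(mm['mu11']/mm['m00']/256-cov[0,1])/5, (mm['mu20']/mm['m00']/256-cov[0,0])/5])
    best=min((least_squares(mom,[*g,th+d],diff_step=1e-3,x_scale=[.01,.01,.1]) for d in(-.4,-.2,0,.2,.4)),key=lambda r:r.cost)
    print(st[i],cen,g,"fit",best.x,best.cost,"rel yaw",best.x[2]-th,"cov",cov.ravel(), mom(best.x))
big=cv2.resize(im[95:335,205:360],None,fx=5,fy=5,interpolation=cv2.INTER_CUBIC)
cv2.imwrite("pics/w1a.png",big[:600]);cv2.imwrite("pics/w1b.png",big[600:])
E
```

```text
cam [ 0.4865 -0.0057  0.4016]
[252 112  25  39 807] [263.5331 131.065 ] [ 0.5163 -0.018 ] fit [ 0.516  -0.0176  0.228 ] 0.21501461694844018 rel yaw 0.005209682857993503 cov [ 43.7073   5.0862   5.0862 116.0353] [-0.0179 -0.048  -0.621   0.2045]
[273 170  27  43 824] [286.2087 190.8077] [0.5757 0.0211] fit [0.5755 0.0214 0.3992] 0.20124966816549533 rel yaw 0.1763502081811429 cov [ 43.2945  15.3684  15.3684 136.184 ] [ 0.0413  0.0521  0.5853 -0.2357]
```

View pics/w1a.png

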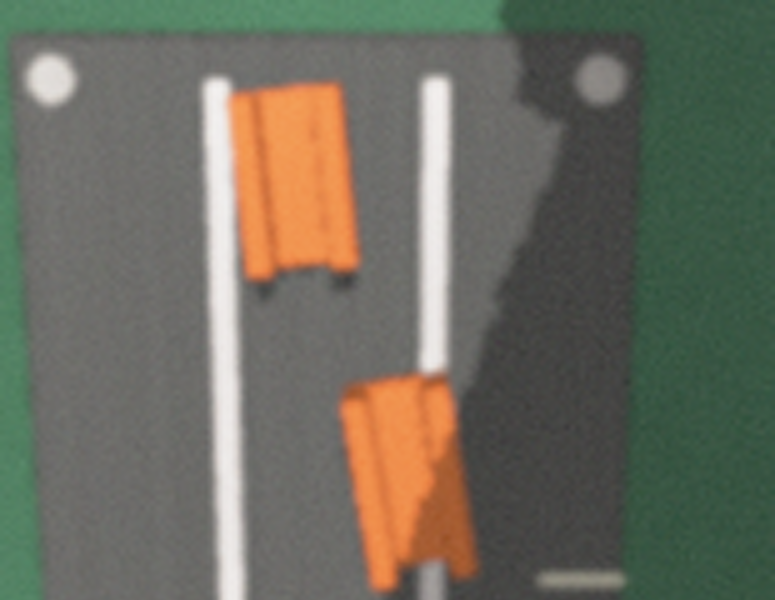

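View pics/w1b.png

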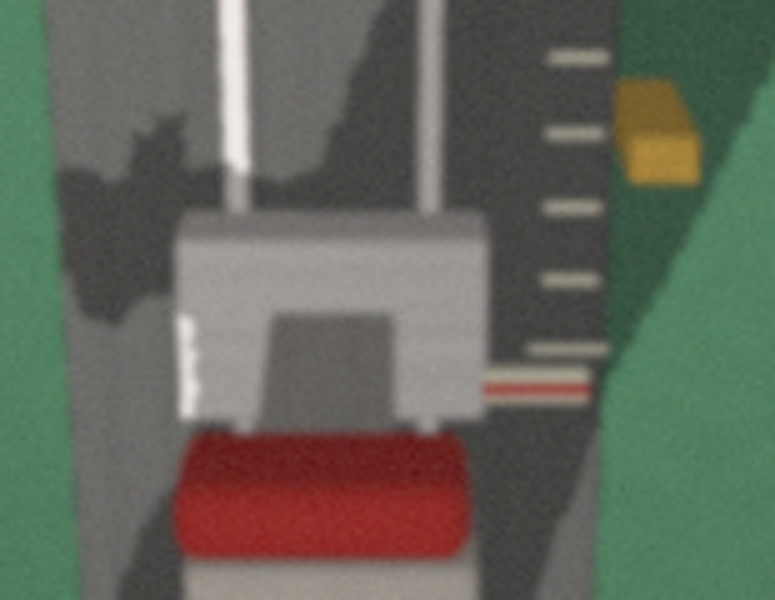

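```bash
python3 - <<'E'
from h import *
E=np.load("w1E.npy");K=bot.calibration("wrist")["mtx"];th=.2228
R=np.array([[np.cos(th),np.sin(th)],[-np.sin(th),np.cos(th)]]);o=np.array([.6864,.0254])
def g(u,v,z,b=0): return ray2z((u/5+205-.4,v/5+95+120*b-.4),z,K,E)[:2]
for n,c in dict(B=[(233,95),(258,280),(340,85),(357,268)],A=[(341,402),(382,592),(447,380),(478,572)]).items():
    p=np.array([g(*q,.042) for q in c]); d=p[1]+p[3]-p[0]-p[2]
    print(n,p.mean(0),"yaw",np.arctan2(d[1],d[0]),np.linalg.norm(d)/2, np.linalg.norm(p[0]-p[2]))
for n,q in dict(ptr=(588,391),ptr0=(486,390),mark=(664,160),mt=(664,135),mb=(664,185)).items():
    p=g(*q,.039,1);print(n,p,R@(p-o))
p=[g(u,v,.039,1) for u,v in((486,390),(588,391))];d=p[1]-p[0];print("theta from line",np.arctan2(-d[0],d[1]))
for n,u,v in (("bedTL",12,37),("bedTR",640,37)): print(n,g(u,v,.02),R@(g(u,v,.02)-o))
# handle top/front edges
for n,u,v,z in (("hl",180,556,.118),("hr",470,556,.118),):
    p=g(u,v,z,1);print(n,p,R@(p-o))
E
```

```text
B [ 0.5155 -0.017 ] yaw 0.3253444998371851 0.03794804936031179 0.02226254194278017
A [0.5744 0.0216] yaw 0.4101243702598185 0.044481155414150216 0.023624066234253824
ptr [0.6901 0.0932] [0.0186 0.0653]
ptr0 [0.6954 0.0686] [0.0183 0.0401]
mark [0.6263 0.0947] [-0.0433  0.0809]
mt [0.6202 0.093 ] [-0.0496  0.0805]
mb [0.6325 0.0965] [-0.0368  0.0812]
theta from line 0.2122045020138686
bedTL [ 0.5006 -0.0847] [-0.2055 -0.0663]
bedTR [0.4703 0.0486] [-0.2057  0.0704]
hl [0.7    0.0018] [ 0.008 -0.026]
hr [0.6872 0.0583] [0.008  0.0319]
```

```bash
cat > pick.py <<'E'
from h import *
import sys
def pick(x,y,yaw):
    q=quat(yaw+np.pi/2)
    bot.set_gripper(.65,30)
    bot.move_pose([x,y,.11],q)
    print("f",bot.move_linear([x,y,.0235],.1,until_force=12),bot.read_position())
    bot.set_gripper(0,30)
    print("w",bot.read_gripper_width())
    bot.move_linear([x,y,.19],.25)
    print("w up",bot.read_gripper_width(),bot.read_clock())
def drop(s):
    byaw=-.16;c=np.array([.495,-.343]);p=c+s*np.array([np.cos(byaw),np.sin(byaw)])
    bot.move_pose([*p,.19],quat(byaw+np.pi/2))
    im=bot.camera("wrist");cv2.imwrite("pics/d%d.png"%(s*1000),im[:,:,::-1])
    bot.move_linear([*p,.06],.2,until_force=15)
    bot.set_gripper(.45);bot.move_linear([*p,.19],.25);print(bot.read_clock())
E
python3 -c "
from pick import *
pick(.575,.0215,.405)
im=bot.camera('wrist');cv2.imwrite('pics/pa.png',im[:,:,::-1])
im=bot.camera('top');cv2.imwrite('pics/pat.png',im[:,:,::-1])
"
```

```text
f False [0.5757 0.0214 0.0242]
w 0.2757672825827439
w up 0.2694771803905952 6.5583
```

```bash
python3 -c "
from pick import *
drop(.035)
pick(.5155,-.0172,.30)
drop(-.035)
im=bot.camera('top');cv2.imwrite('pics/t2.png',cv2.resize(im[90:320,90:470,::-1],None,fx=2.1,fy=2.1))
im=bot.camera('wrist');cv2.imwrite('pics/w2.png',im[:,:,::-1])
"
```

```text
9.8667
f False [ 0.516  -0.0174  0.024 ]
w 0.2712064741166058
w up 0.2763993870306467 13.675
16.725
```

View pics/t2.png

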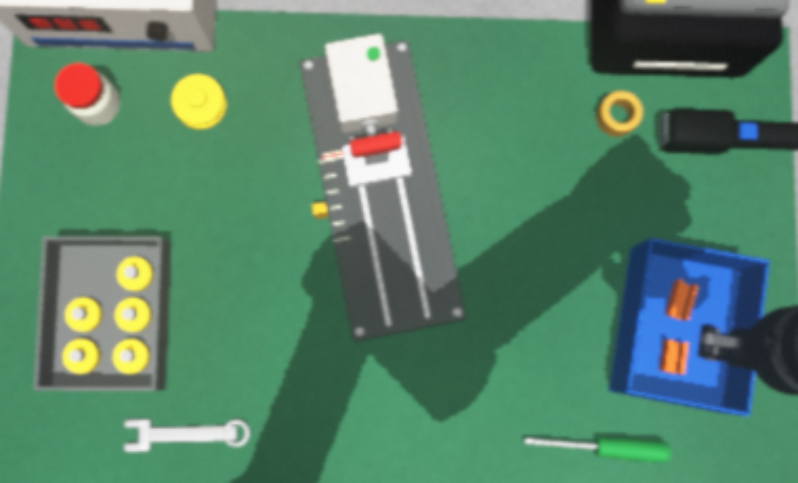

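View pics/w2.png

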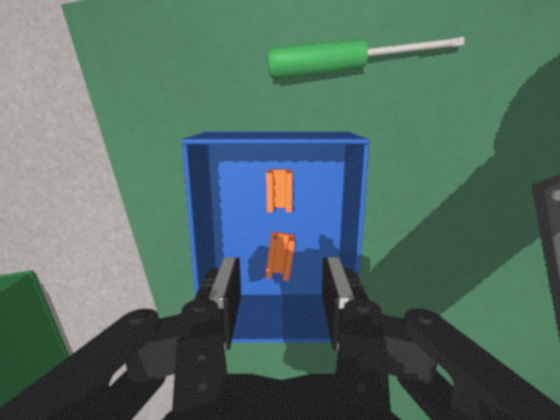

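Both offcuts lie in the bin, at about (280,190) and (281,256) in the wrist view. The bystanders haven't moved. Next is gripping the handle, with the camera on the pointer side.

```bash
python3 - <<'E'
from h import *
th=.22
bot.set_gripper(.8,80)
p=np.array([.6868,.0264])
bot.move_pose([*p,.19],quat(th))
im=bot.camera("wrist");cv2.imwrite("pics/g0.png",im[:,:,::-1])
print(bot.move_linear([*p,.085],.12,until_force=10),bot.read_position())
bot.set_gripper(0,80)
print(bot.read_gripper_width(),bot.read_ft_force(),bot.read_position(),bot.read_clock())
E_=wristE();np.save("g1E.npy",E_)
im=bot.camera("wrist");cv2.imwrite("pics/g1.png",im[:,:,::-1])
E
```

```text
False [0.6875 0.0263 0.0859]
0.20058639732070574 [6.3989 0.8424 0.5686] [0.6884 0.0267 0.0858] 20.4667
```

View pics/g1.png

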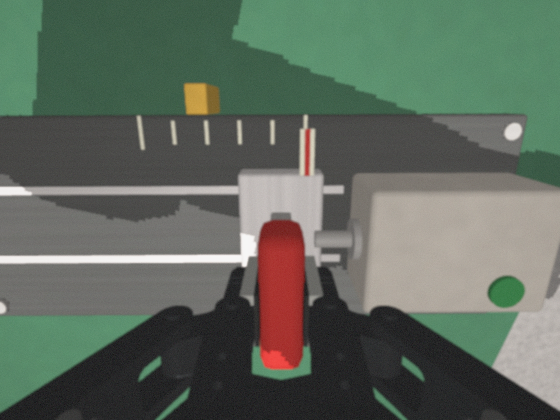

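The handle is gripped. The pointer line is at (308,150) and the mark at (197,99). I'll measure the remaining distance, then pull.

```bash
python3 - <<'E'
from h import *
th=.22
im=cv2.imread("pics/g1.png");E=np.load("g1E.npy");K=bot.calibration("wrist")["mtx"]
cv2.imwrite("pics/g1c.png",cv2.resize(im[70:185,170:330],None,fx=5,fy=5,interpolation=cv2.INTER_CUBIC))
d=np.array([np.cos(th),np.sin(th),0])
f=lambda px:ray2z(px,.039,K,E)
a=f((308,130));a2=f((308,172));b=f((197,99))
print(a,a2,b,(a-b)@d,(a2-b)@d)
E
```

```text
[0.6901 0.0924 0.039 ] [0.6957 0.0697 0.039 ] [0.6281 0.0951 0.039 ] 0.05983672631220175 0.060413707080061795
```

View pics/g1c.png

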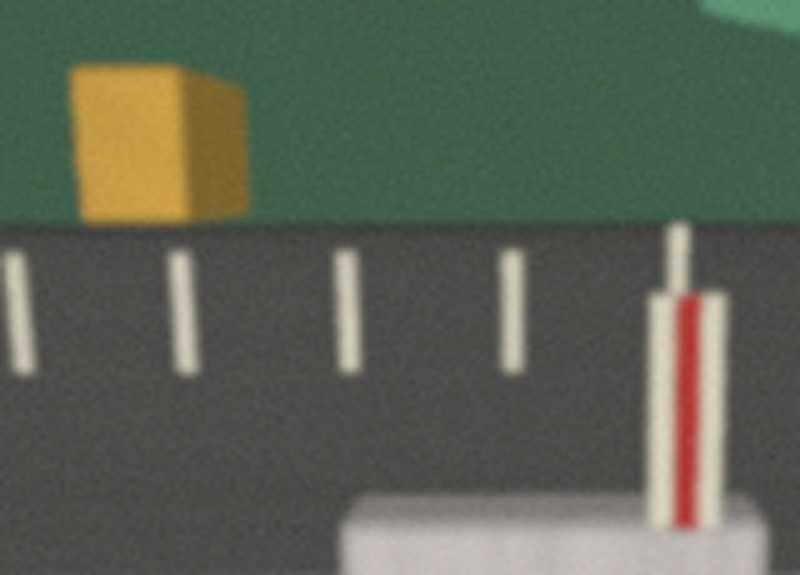

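```bash
python3 - <<'E'
from h import *
th=.2228
p=np.array(bot.read_position());d=np.array([np.cos(th),np.sin(th),0])
bot.move_linear((p-.0605*d).tolist(),.04); bot.wait(.3)
print(bot.read_gripper_width(),bot.read_ft_force(),(p-np.array(bot.read_position()))@d,bot.read_clock())
E_=wristE();np.save("p1E.npy",E_);im=bot.camera("wrist")[:,:,::-1];cv2.imwrite("pics/p1.png",im)
cv2.imwrite("pics/p1c.png",cv2.resize(im[70:185,220:380],None,fx=5,fy=5,interpolation=cv2.INTER_CUBIC))
E
```

```text
0.19938924175082423 [10.2588  3.2855 -6.1318] 0.057468361492830744 22.4417
```

View pics/p1c.png

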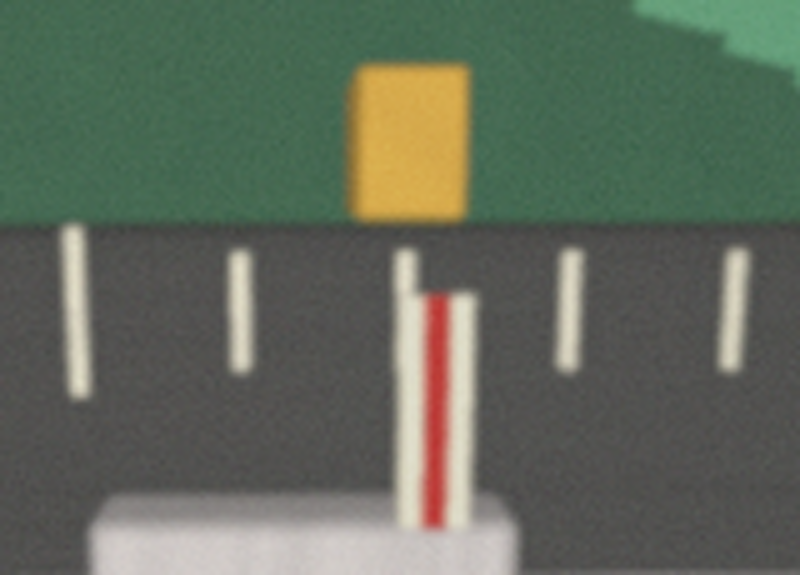

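View pics/p1.png

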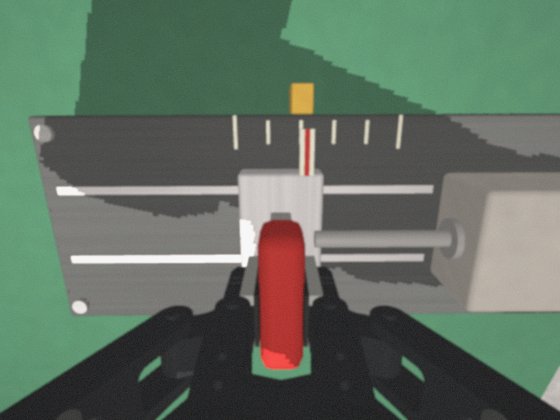

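The red line (436) is about 2.4 mm short of the block's middle (414), because the arm gave way by about 3 mm under the spring. I'll correct for that.

```bash
python3 - <<'E'
from h import *
th=.2228
p=np.array(bot.read_position());d=np.array([np.cos(th),np.sin(th),0])
bot.move_linear((p-(.0024+.003)*d).tolist(),.01); bot.wait(.6)
print(bot.read_gripper_width(),bot.read_ft_force(),(p-np.array(bot.read_position()))@d,bot.read_joint_vel(),bot.read_clock())
im=bot.camera("wrist")[:,:,::-1]
cv2.imwrite("pics/p2c.png",cv2.resize(im[70:185,220:380],None,fx=5,fy=5,interpolation=cv2.INTER_CUBIC))
im=bot.camera("top")[:,:,::-1]
cv2.imwrite("pics/t3.png",cv2.resize(im[90:320,90:470],None,fx=2.1,fy=2.1))
E
```

```text
0.19891512848655207 [11.7426  2.8713 -6.7549] 0.0023251925328744275 [-0.0012  0.0008 -0.0005 -0.0017 -0.0009 -0.0007] 23.475
```

View pics/p2c.png

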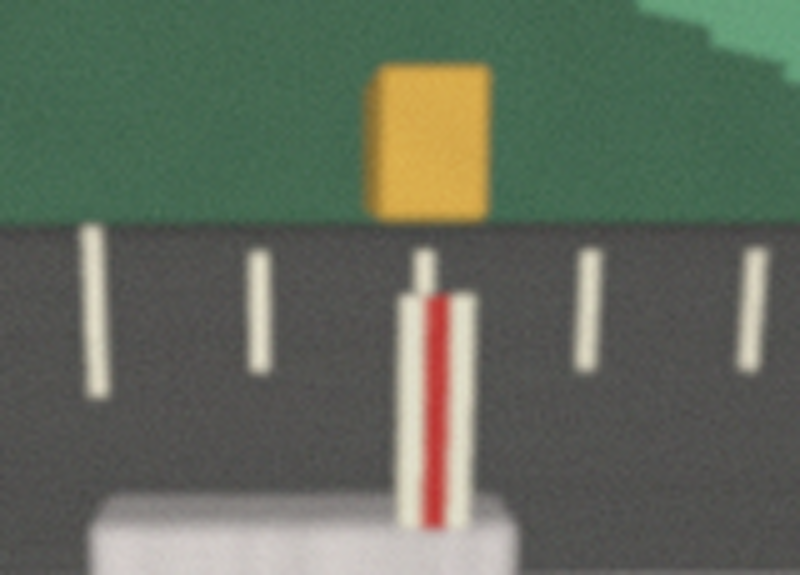

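View pics/t3.png

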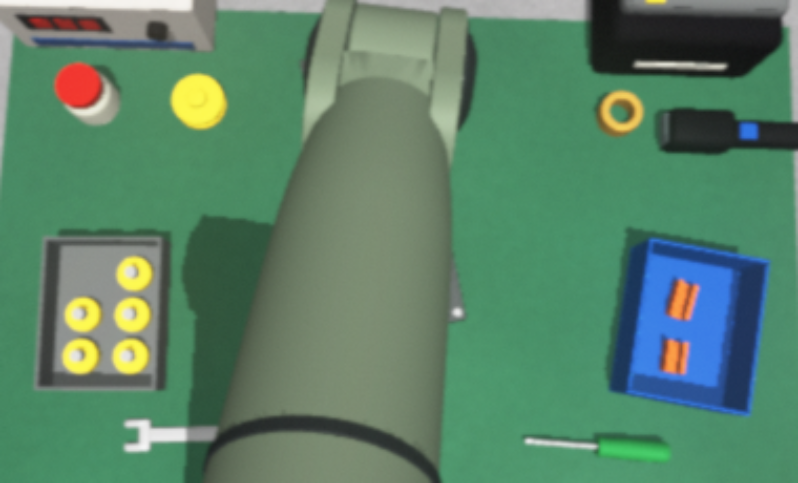

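The red line (436) is now level with the block's middle (435), and both offcuts are in the bin. I'll check for drift, then hand in.

```bash
python3 - <<'E'
from h import *
a=np.array(bot.read_position());bot.wait(.8);b=np.array(bot.read_position())
print((b-a)*1000,bot.read_joint_vel(),bot.read_gripper_width(),bot.read_ft_force(),bot.read_clock())
if np.linalg.norm(b-a)<.001: bot.close_job();print("closed")
E
```

```text
[0.0167 0.0237 0.0014] [-0.0006  0.0004 -0.0009  0.0011 -0.0009  0.0013] 0.1970409707132627 [12.4631  3.5203 -7.754 ] 24.375
the job is handed in; nothing more can be done
closed
```

I put both offcuts in the blue bin, pulled the slide out to the yellow mark, and handed the job in at about 24 s while still gripping the handle. No verdict is reported at hand-in.

- **Offcuts:** the last top view shows both lying in the bin, below its rim.
- **Slide:** the first pull stopped about 2.4 mm short because the arm gave way under the spring, so I corrected it. The last wrist view shows the pointer within about 0.2 mm of the mark's middle.
- **Hold:** over the final 0.8 s wait the tool drifted less than 0.05 mm. The pull on the tool was about 13 N, and the fingers stayed closed on the bar at about 17 mm.
- **Bystanders:** the pulley, bushing and screwdriver look unmoved in the last top view. The arm hid part of the wrench there, but the part that shows is where it was. No check failed or disagreed.

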